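Gauge the window-handle spindle in the bench micrometer

ROBOT

A 6-joint arm with a two-finger parallel gripper is mounted at the origin on the work surface. World frame = base frame: x ahead of the robot, y to its left, z up, the work surface at z = 0. Lengths are in m, angles in degrees, forces in N, time in s.
With the tool pointing down it reaches from about 0.25 to 0.725 m from the base axis. Payload 9.7 kg.
Tool frame: the origin (TCP) lies between the finger pads; the fingertips stand 19 mm ahead of it and the grasp point (between the pads) is the TCP; x points along the fingers, y is the direction in which the jaws open and shut, and the axes are right-handed (so a half turn about x gives the same grasp; the last joint's range is limited). The gripper opens to 85 mm and grips with 20 to 120 N. Pads are 22 mm wide; open, the fingers measure 114 mm over their backs; the gripper's body (76 mm by 85 mm) begins 54 mm behind the grasp point. The pads swing forward as they close: fully open they stand 13 mm farther back than shut.
Start: joints at [-76.662, 4.979, 10.078, 95.1, 0, 90], TCP at [0.127, -0.535, 0.25] pointing down, gripper open.
Joint ranges: [-179.16, 179.16], [-48.56, 103.87], [-65.8, 70.77], [-126.05, 130.52], [-82.76, 87.17], [-180, 180]. Speed limits (degrees/s): [127.2, 127.2, 147.25, 180, 180, 180].

INTERFACE

Orientations are given as [roll, pitch, yaw] about the fixed x, y, z axes, in that order (R = Rz(yaw) Ry(pitch) Rx(roll)).
In Python, from workcell import bot gives the robot as it stands. The module is installed in compiled form; this text tells all that it offers.
- The arm moves only by the shell command python3 -m handwheel 'ROWS' [FORCE]. ROWS is JSON, a list of rows, each a list of 7 numbers: the turn, a rotation vector about the tool's x, y, z in degrees, then the shift along the tool's x, y, z in m, then the closure, from -1 (fully open) to 1 (shut), so that 0 is half open. In form: [[ax, ay, az, dx, dy, dz, fingers], ...]. A call has 1 to 20 rows; each row is the pose to reach, as a shift and turn from the pose commanded when the call began, along the tool's axes at that moment; what a row does not reach only later rows make up. A row lasts 1/8 s, in which the tool goes at most 62.5 mm and 10.7 degrees, less where a joint would pass 70% of its speed; a pose out of reach is approached as far as the arm can. A call with a gripper value outside its range is refused whole. The fingers move at their own pace and stop on an object; FORCE is the grip in N (left out, the last holds). Time passes only in rows, so rows that repeat a pose let the fingers close. It gives the time, the measured TCP pose, the force and the opening at its end, in the units of the state.
- bot.get_obs(): the state, without advancing time (a new reading comes with each control period).
- bot.camera(name): name is "scene" or "top" or "wrist"; returns a dict with "frame" (420x560x3 uint8, red, green, blue), "fx", "fy", "cx", "cy" (pixels), "R" (3x3) and "t" (3): a world point X has camera coordinates R X + t; the wrist camera has in their place "tool_from_camera" (4x4, takes a point from camera to tool coordinates, whose origin is the TCP and whose axes are the tool frame's). Camera axes: x right, y down, z forward; pixel columns grow to the right and rows downward; lengths in m; the calibration is good to about 2 mm. A picture is of the moment at which its call begins: read the wrist's pose just before it. There is no depth.
- bot.job_done(): hands the job in, once; it reports no verdict.
Trained networks look in a picture, given as the dict that the camera call returned (one of the last four; its "shot" number tells which), for a name from the list of things; names that differ only in an ending like _2 or _b are one class to them, and where a whole thing is asked for, a point or a joint stands for the part that bears it (a point fixed in the world has none). Each returns a list of dicts, best first, with "conf" (0 to 1); they miss things now and then, are a little off and sometimes report something else, mostly with a low value. They report only what shows in the picture. A call takes as long as a camera call. They do not tell look-alikes from the thing itself.
- bot.look_for(name, picture): "bbox" ([left, top, width, height] as shares, 0 to 1, of the picture: columns of its width, rows of its height, round what is visible of it).
- bot.tip_of(name, picture): "centre" ([column, row] as shares, 0 to 1, of the picture: columns of its width, rows of its height: a listed point, or the origin of a listed thing).
The state is a dict: "time": time; "q": joint angles; "qd": joint speeds; "joint_efforts": joint torques, N m; "ee_pos": TCP position; "tcp_rot": TCP orientation; "wrist_force": force on the tool from outside, world axes, zero at the start; "torque": the same for the moment, N m; "opening": finger opening in m.
Only numpy, scipy, OpenCV 4.12 (cv2) and the standard library are available. Lean on these libraries where they do the work, as an engineer would, in place of code of your own. Each camera call takes 0.05 s, during which the arm holds its last target.

TASK

Measure the square spindle bar of the window handle in the bench micrometer on the worktop. Lay the bar in its saddle and on its anvil, plain end first, and push it gently home against the end stop; then turn the ratchet knob on top clockwise until it slips on the clamped bar, stop within a quarter turn of the first slip, and leave the bar clamped there with the other things undisturbed.

Things in the scene. Friction and masses are not known exactly. Their poses are not given: they have to be found in the camera images.
- bar_center (a point): Steel spindle bar, square, 10 x 10 mm, 130 mm long, about 110 g, lying flat; one end has a cross-head 12 mm long, 24 mm wide, 10 mm high, the other is plain. This point is its centre (half-way along, 5 mm above its underside); x runs along the bar to the plain end, z up. The shank can be grasped anywhere from the plain end to 53 mm behind the centre.
- bar_tip (a point): middle of the bar's plain end face, 65 mm along x from the bar's centre
- gauge: Bench micrometer, fixed. Origin on the worktop straight below the vertical spindle; x is the direction in which the bar is pushed home, z up. Base plate 84 mm wide, 12 mm thick, from 80 mm behind to 70 mm ahead. Grey C-frame: post 34 to 66 mm ahead; arm over the anvil, underside 76 mm up, reaching 17 mm behind. Bar floors of saddle and anvil are 40 mm above the worktop.
- saddle (a point): Floor centre of the bar's saddle, 55 mm behind the gauge's origin, 40 mm above the worktop, 20 mm long along x; slot 14 mm wide with flared lips that end 55 mm above the worktop. Nearer the open end (more than 65 mm behind the origin) the bar sticks out free, 28 mm above the base plate, and can be held there while it slides.
- anvil (a point): Anvil top straight below the vertical spindle, 40 mm above the worktop, from 10 mm behind to 20 mm ahead (x), with 8 mm high side guides 16 mm apart, splayed towards the saddle, and a small ramp on the saddle side. The spindle is 11 mm across; its flat lower end starts, differently each time, 5 to 13 mm above the top of a bar lying on the anvil and comes straight down.
- stop: Fixed steel end stop on the anvil, 14 mm wide, 18 mm high; origin at the foot of its face, 20 mm ahead of the gauge's origin, 40 mm above the worktop. The bar's plain end is pushed gently (under 20 N) against it; the bar is then centred 45 mm behind the gauge's origin.
- knob_center (a point): Centre of the round knurled ratchet knob on top: 26 mm across, 132 to 164 mm above the worktop; it keeps its height as it turns. Clockwise from above lowers the spindle 18 mm a turn. Free turning takes about 0.13 N m; once the spindle bears on the bar the knob slips at a steady 0.25 N m (clamping with 42 N). The 35 mm wide sleeve below it (105 to 129 mm) bypasses the ratchet: leave it.
Not all that is in view belongs to the job. Leave any black or brown look-alike of the part that bears bar_center alone.

How it is judged:
By the outcome, as a careful person would: the job done as asked, in the order asked, and still so for the second after the job is handed in, with the robot touching nothing.
It also fails if it takes over 72 s, if anything falls off the work surface, if the arm or the gripper's body presses on something with over 40 N, if the wrist force passes 120 N, or if a joint passes its speed limit or range.

## Working session

There is one attempt and no reset: what is moved stays moved. The work goes in short steps, Python scripts to look and compute and a shell command to move; the robot and the scene stay as the last step left them, time stands still between calls to the robot, and variables do not carry over. Pictures are saved under pics/ and viewed, and the job is handed in when it is done.

```bash
mkdir -p pics
cat > h.py <<'E'
import numpy as np, cv2
from workcell import bot
def snap(n,fn=None):
    o=bot.get_obs(); p=bot.camera(n)
    if fn: cv2.imwrite('pics/'+fn,p['frame'][:,:,::-1])
    return o,p
def ray(p,u,v):
    d=np.array([(u-p['cx'])/p['fx'],(v-p['cy'])/p['fy'],1.])
    R=np.array(p['R']);t=np.array(p['t'])
    return -R.T@t, R.T@d
def onz(p,u,v,z):
    c,d=ray(p,u,v); return c+d*(z-c[2])/d[2]
def proj(p,X):
    c=np.array(p['R'])@np.array(X)+np.array(p['t']); return [p['fx']*c[0]/c[2]+p['cx'],p['fy']*c[1]/c[2]+p['cy']]
E
python3 - <<'E'
from h import *
o=bot.get_obs(); print(o)
for n in ['top','scene','wrist']:
    o,p=snap(n,n+'0.png')
    print(n,{k:np.round(v,4).tolist() for k,v in p.items() if k not in('frame',)})
    for nm in ['bar_center','bar_tip','gauge','saddle','anvil','stop','knob_center']:
        print(nm,[(np.round(np.array(d['centre'])*[560,420],1).tolist(),round(d['conf'],2)) for d in bot.tip_of(nm,p)[:4]])
E
```

```text
{'time': 0.0, 'q': array([-7.66626807e+01,  5.00989984e+00,  1.00359963e+01,  9.51006706e+01,
       -6.92823081e-04,  8.99982827e+01]), 'qd': array([-0.03985158,  0.0048777 , -0.00586497, -0.02201654,  0.04645228,
        0.0381048 ]), 'joint_efforts': array([-4.20400493e-04, -5.20389318e+01,  4.64799428e+01,  1.65115652e-02,
        1.90960975e-05,  1.58943084e-05]), 'ee_pos': array([ 0.12682551, -0.53496699,  0.24960839]), 'tcp_rot': array([-89.46943236,  89.92542268, 103.8696047 ]), 'wrist_force': array([-0.44510599,  0.00130473, -0.78817017]), 'torque': array([-0.01458654,  0.01647094, -0.07055632]), 'opening': 0.08547292740455512}
top {'fx': 502.7276, 'fy': 502.7276, 'cx': 276.8295, 'cy': 210.4138, 'R': [[-0.0127, -0.9997, 0.0207], [-0.9823, 0.0086, -0.187], [0.1868, -0.0227, -0.9821]], 't': [-0.0116, 0.4194, 1.143], 'shot': 1}
bar_center [([175.8, 226.3], 0.84), ([152.1, 303.1], 0.83), ([323.4, 231.2], 0.57), ([253.2, 212.8], 0.49)]
bar_tip [([178.2, 257.0], 0.79), ([165.2, 279.8], 0.73), ([229.4, 199.5], 0.6), ([286.1, 142.2], 0.57)]
gauge [([183.2, 156.4], 0.79)]
saddle [([1
[... 280 characters left out ...]
 1.2796], 'shot': 2}
bar_center [([305.3, 231.5], 0.88), ([331.4, 186.7], 0.7), ([243.7, 270.1], 0.64), ([325.6, 286.0], 0.58)]
bar_tip [([355.3, 288.0], 0.81), ([309.7, 184.3], 0.78), ([328.2, 226.3], 0.73), ([228.0, 288.4], 0.65)]
gauge [([384.6, 215.3], 0.79), ([379.1, 218.7], 0.28)]
saddle []
anvil [([385.3, 203.0], 0.76), ([377.3, 215.5], 0.33)]
stop []
knob_center [([391.7, 170.0], 0.86)]
wrist {'fx': 374.6445, 'fy': 374.6445, 'cx': 283.9867, 'cy': 215.1719, 'tool_from_camera': [[-0.0013, -0.2891, 0.9573, -0.1241], [1.0, -0.0005, 0.0012, 0.0], [0.0001, 0.9573, 0.2891, -0.0742], [0.0, 0.0, 0.0, 1.0]], 'shot': 3}
bar_center []
bar_tip []
gauge []
saddle []
anvil []
stop []
knob_center []
```

View pics/top0.png

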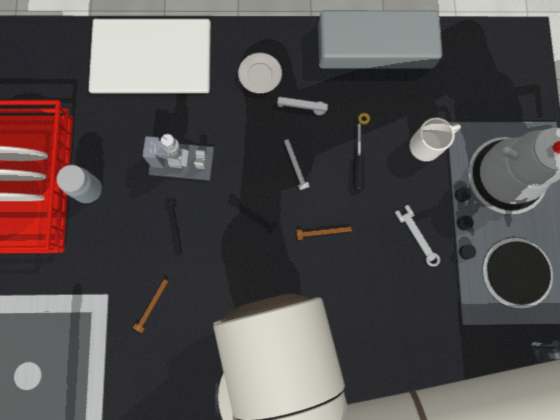

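View pics/scene0.png

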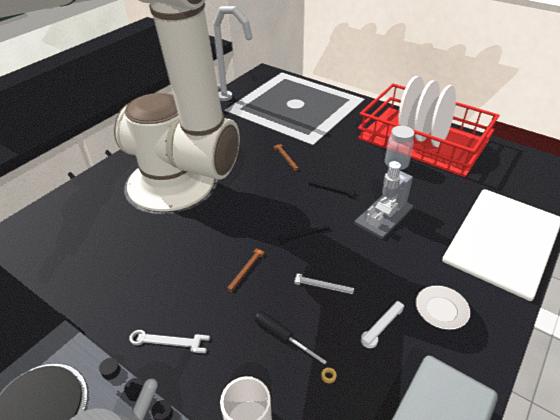

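Run:
```python
from h import *
o,p=snap('top'); f=p['frame'][:,:,::-1]
a=cv2.resize(f[85:205,240:340],None,fx=5,fy=5,interpolation=cv2.INTER_CUBIC)
b=cv2.resize(f[120:190,130:225],None,fx=6,fy=6,interpolation=cv2.INTER_CUBIC)
cv2.imwrite('pics/a1.png',a);cv2.imwrite('pics/b1.png',b)
o,q=snap('scene'); f=q['frame'][:,:,::-1]
cv2.imwrite('pics/c1.png',cv2.resize(f[140:320,280:430],None,fx=3.3,fy=3.3,interpolation=cv2.INTER_CUBIC))
for nm in ['bar_center','bar_tip','knob_center','saddle','gauge','anvil']:
  for P in (p,q):
    print(nm,[(np.round(np.array(d['centre'])*[560,420],1).tolist(),round(d['conf'],2)) for d in bot.tip_of(nm,P)[:7]])
print('tip',onz(p,286.5,142,.005),onz(q,354,290,.005),'head',onz(p,304.5,187,.005),onz(q,297,278,.005))
print('knob',onz(p,168.3,141.2,.148),onz(q,391.7,170,.148),'saddle',onz(p,197.7,156.2,.04))
```

```text
bar_center [([152.4, 302.0], 0.82), ([175.4, 227.6], 0.81), ([297.8, 162.4], 0.8), ([252.8, 213.8], 0.59), ([197.2, 158.0], 0.56), ([322.6, 228.2], 0.49)]
bar_center [([325.4, 284.1], 0.9), ([332.1, 184.9], 0.74), ([245.3, 270.9], 0.66), ([305.3, 233.1], 0.56), ([288.9, 157.0], 0.51)]
bar_tip [([286.0, 138.7], 0.76), ([230.2, 199.0], 0.69), ([165.6, 277.6], 0.62), ([349.6, 228.3], 0.55), ([179.0, 253.3], 0.54)]
bar_tip [([352.7, 288.2], 0.93), ([327.6, 223.0], 0.84), ([310.5, 182.2], 0.77), ([295.6, 168.3], 0.63), ([228.8, 288.1], 0.59)]
knob_center [([169.5, 141.5], 0.92)]
knob_center [([394.6, 170.3], 0.85)]
saddle [([200.0, 156.2], 0.7)]
saddle [([380.3, 217.9], 0.58)]
gauge []
gauge [([385.1, 217.1], 0.91)]
anvil [([177.9, 153.4], 0.76)]
anvil [([387.3, 207.3], 0.85)]
tip [ 0.59890024 -0.0431991   0.005     ] [ 0.60587582 -0.04050836  0.005     ] head [ 0.48357049 -0.08540269  0.005     ] [ 0.48498007 -0.08431586  0.005     ]
knob [0.55432801 0.22109571 0.148     ] [0.5507898 0.2155984 0.148    ] saddle [0.55289854 0.17159444 0.04      ]
```

View pics/a1.png

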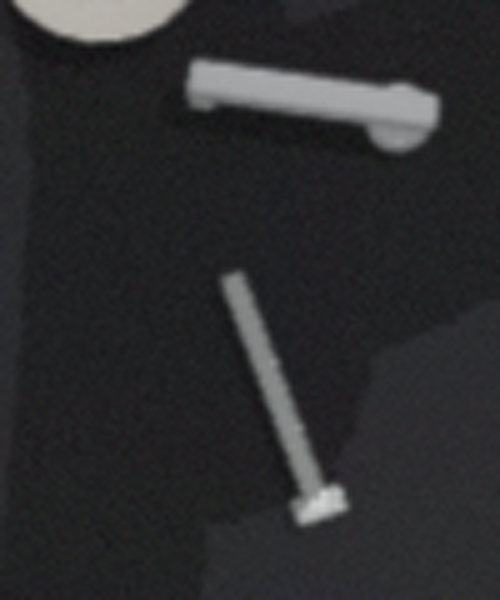

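View pics/b1.png

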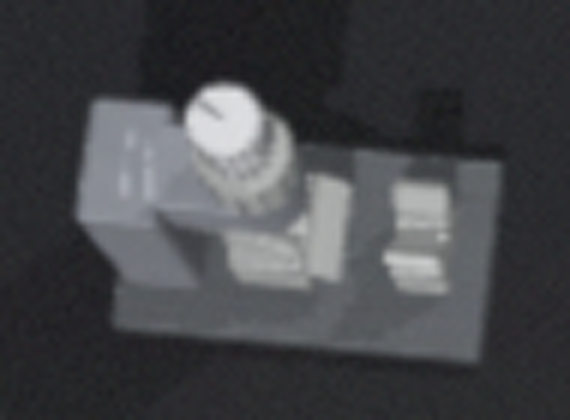

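View pics/c1.png

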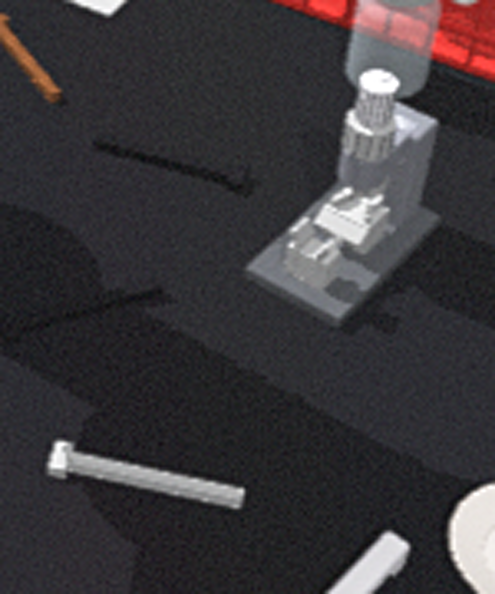

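Candidates (top view): silver (287,141)-(304,187), black (174,225), black (252,213), brown (152,303), brown (325,231), and the broad white handle lever at (300,105). The silver one with a cross-head at (304,187) and a plain end at (287,141) fits the description: steel-coloured, about 130 mm long. The enlarged crop confirms it. The gauge is at (180,155), open end to the right.

```bash
cat >> h.py <<'E'
from scipy.spatial.transform import Rotation as Ro
def pose():
    o=bot.get_obs(); return o,np.array(o['ee_pos']),Ro.from_euler('xyz',o['tcp_rot'],degrees=True).as_matrix()
def toolR(phi):
    a=np.radians(phi); x=np.array([0,0,-1.]); y=np.array([np.cos(a),np.sin(a),0]); return np.stack([x,y,np.cross(x,y)],1)
def row(pos,phi,R=None,p=None):
    if R is None: o,p,R=pose()
    rv=Ro.from_matrix(R.T@toolR(phi)).as_rotvec(degrees=True)
    d=R.T@(np.array(pos)-p)
    return np.round(rv,2).tolist(),np.round(d,4).tolist()
def phi(R): return np.degrees(np.arctan2(R[1,1],R[0,1]))
def wproj(p,P,R):
    T=np.array(p['tool_from_camera']); M=R@T[:3,:3]; c=R@T[:3,3]+P
    return dict(fx=p['fx'],fy=p['fy'],cx=p['cx'],cy=p['cy'],R=M.T,t=-M.T@c)
E
python3 - <<'E'
from h import *
o,P,R=pose(); print(P,R.round(3).tolist(),phi(R),o['q'].round(1))
bd=np.degrees(np.arctan2(.0437,.121)); print(bd)
for f in (bd+90,bd-90):
    print(f,row([0.545,-0.063,0.25],f))
    Q=toolR(f); print('cam pos',Q@[-.124,0,-.074])
E
```

```text
[ 0.12690913 -0.53515488  0.25027951] [[0.0, 0.231, -0.973], [0.0, -0.973, -0.231], [-1.0, -0.0, -0.0]] -76.65905665761592 [-76.7   5.   10.1  95.1   0.   90. ]
19.857541526750094
109.8575415267501 ([173.48, 0.0, 0.0], [0.0003, -0.3629, -0.5158])
cam pos [-0.06959997 -0.02513652  0.124     ]
-70.1424584732499 ([-6.52, -0.0, 0.0], [0.0003, -0.3629, -0.5158])
cam pos [0.06959997 0.02513652 0.124     ]
```

Run:
```python
from h import *
print(row([0.511,-0.075,0.17],109.9))
```

```text
([173.44, 0.0, 0.0], [0.0803, -0.3591, -0.4799])
```

```bash
python3 -m handwheel '[[-40,0,0,0,-0.18,-0.24,-1],[-40,0,0,0,-0.18,-0.24,-1],[-90,0,0,0,-0.18,-0.24,-1],[-90,0,0,0,-0.359,-0.48,-1],[-90,0,0,0,-0.359,-0.48,-1],[-90,0,0,0,-0.359,-0.48,-1],[-90,0,0,0,-0.359,-0.48,-1],[-90,0,0,0,-0.359,-0.48,-1],[-90,0,0,0,-0.359,-0.48,-1],[-130,0,0,0,-0.359,-0.48,-1],[-130,0,0,0,-0.359,-0.48,-1],[-130,0,0,0.04,-0.359,-0.48,-1],[-130,0,0,0.08,-0.359,-0.48,-1],[-160,0,0,0.08,-0.359,-0.48,-1],[-186.5,0,0,0.08,-0.359,-0.48,-1],[-186.5,0,0,0.08,-0.359,-0.48,-1],[-186.5,0,0,0.08,-0.359,-0.48,-1],[-186.5,0,0,0.08,-0.359,-0.48,-1],[-186.5,0,0,0.08,-0.359,-0.48,-1],[-186.5,0,0,0.08,-0.359,-0.48,-1]]'
python3 - <<'E'
from h import *
o,P,R=pose(); print(P,phi(R),o['q'].round(1),o['time'],o['opening'])
o,p=snap('wrist','w1.png'); W=wproj(p,P,R)
for nm in ['bar_center','bar_tip']:
    for d in bot.tip_of(nm,p)[:3]:
        u=np.array(d['centre'])*[560,420]; print(nm,u.round(1),d['conf'],onz(W,*u,.005))
E
```

```text
time: 4.4
ee_pos: [0.5111, -0.0751, 0.1703]
tcp_rot: [-75.1, 90.0, -55.2]
wrist_force: [-0.1, -0.6, 0.6]
opening: 0.0854
[ 0.51111181 -0.07513218  0.1702999 ] 109.80760424114284 [ -8.4  -0.5  -4.4  86.1  -0.  -28.2] 4.4 0.08539397902476835
bar_center [281.5 238.9] 0.87 [ 0.54455401 -0.06575593  0.005     ]
bar_center [470.8 141.5] 0.68 [0.42134957 0.0431949  0.005     ]
bar_tip [282.9 310.7] 0.84 [ 0.60706325 -0.04208411  0.005     ]
bar_tip [504.3 208.5] 0.81 [0.45951125 0.09355205 0.005     ]
```

View pics/w1.png

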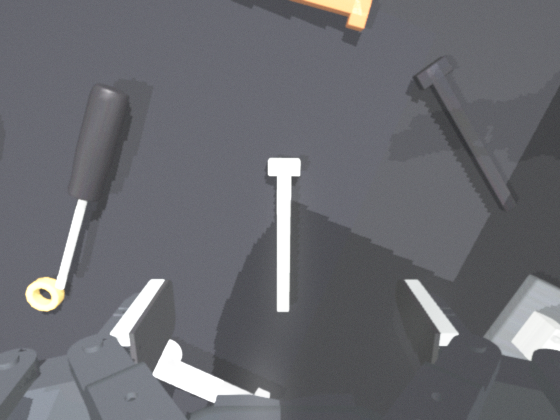

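Run:
```python
from h import *
o,P,R=pose()
o,p=snap('wrist'); W=wproj(p,P,R)
g=cv2.cvtColor(p['frame'],cv2.COLOR_RGB2GRAY).astype(float)
def edges(v):
    r=g[v,262:310]; m=np.where(r>130)[0]; return 262+m.min(),262+m.max()+1
pts=[]
for v in range(185,305,5):
    a,b=edges(v); pts.append(onz(W,(a+b)/2-.5,v,.010))
    if v%20==5: print(v,a,b,np.linalg.norm(onz(W,a,v,.01)-onz(W,b,v,.01)))
pts=np.array(pts); vx,vy,x0,y0=cv2.fitLine(pts[:,:2].astype(np.float32),cv2.DIST_L2,0,.01,.01).ravel()
if vx<0: vx,vy=-vx,-vy
print('dir',np.degrees(np.arctan2(vy,vx)))
col=g[:,283]; m=np.where(col[150:330]>130)[0]+150; print(m.min(),m.max())
h=onz(W,285,m.min()-.5,.01); t=onz(W,283,m.max()+.5,.01); print('top head',h,'tip',t,np.linalg.norm(h-t), 'mid',(h+t)/2)
```

```text
185 277 292 0.011610969801661769
205 276 291 0.011796207659960459
225 277 291 0.011188177063647511
245 277 291 0.011372474323162372
265 276 290 0.011563024284265994
285 276 290 0.011759986593544948
dir 19.227293
157 311
top head [ 0.47932038 -0.08619903  0.01      ] tip [ 0.60488954 -0.04279262  0.01      ] 0.13285982347841144 mid [ 0.54210496 -0.06449582  0.01      ]
```

Run:
```python
from h import *
print(row([0.5076,-0.0767,0.023],109.2))
```

```text
([0.59, 0.0, -0.0], [0.1473, -0.0003, -0.0038])
```

```bash
python3 -m handwheel '[[0.6,0,0,0.06,0,-0.004,-0.4],[0.6,0,0,0.11,0,-0.004,-0.2],[0.6,0,0,0.135,0,-0.004,-0.1],[0.6,0,0,0.147,0,-0.004,0],[0.6,0,0,0.147,0,-0.004,0.3],[0.6,0,0,0.147,0,-0.004,1],[0.6,0,0,0.147,0,-0.004,1],[0.6,0,0,0.147,0,-0.004,1],[0.6,0,0,0.147,0,-0.004,1]]' 60
python3 - <<'E'
from h import *
o,P,R=pose();print(P,o['opening'],o['wrist_force'],o['torque'],o['time'])
o,p=snap('wrist','w2.png')
E
```

```text
time: 5.72
ee_pos: [0.5083, -0.0766, 0.0249]
tcp_rot: [-26.8, 89.9, -7.6]
wrist_force: [-0.7, 0.0, 7.0]
opening: 0.0073
[ 0.50825943 -0.07656907  0.02486572] 0.007343928058862312 [-0.6658968   0.02297065  6.99217975] [0.01975712 0.19915244 0.00541597] 5.725
```

View pics/w2.png

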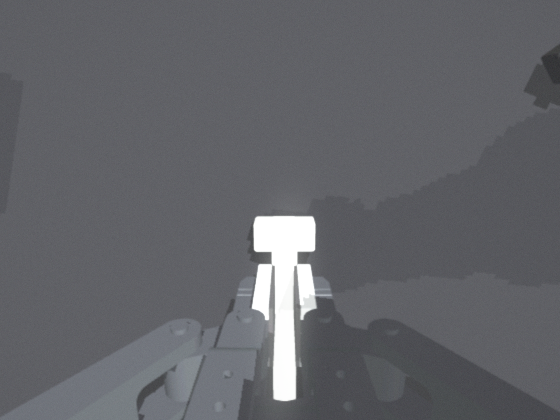

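```bash
python3 -m handwheel '[[0,0,0,-0.004,0,0,1],[0,0,0,-0.015,0,0,1],[0,0,0,-0.05,0,0,1],[0,0,0,-0.1,0,0,1],[0,0,0,-0.1,0,0,1],[0,0,0,-0.1,0,0,1]]'
python3 - <<'E'
from h import *
o,P,R=pose();print(P,o['opening'],o['wrist_force'],o['torque'],o['time'],o['q'].round(1))
o,p=snap('wrist','w3.png');o,p=snap('scene'); f=p['frame'][:,:,::-1]
cv2.imwrite('pics/s3.png',cv2.resize(f[120:320,230:430],None,fx=2.9,fy=2.9))
E
```

```text
time: 6.52
ee_pos: [0.5073, -0.0765, 0.1233]
tcp_rot: [-24.5, 90.0, -5.3]
wrist_force: [-0.3, -0.5, -2.2]
opening: 0.0073
[ 0.50732723 -0.07646407  0.12330213] 0.007302727663573345 [-0.34871761 -0.52774271 -2.23637343] [ 0.05824543  0.04300084 -0.03321054] 6.525 [ -8.6  -0.7  -9.8  80.9   0.  -27.8]
```

View pics/w3.png

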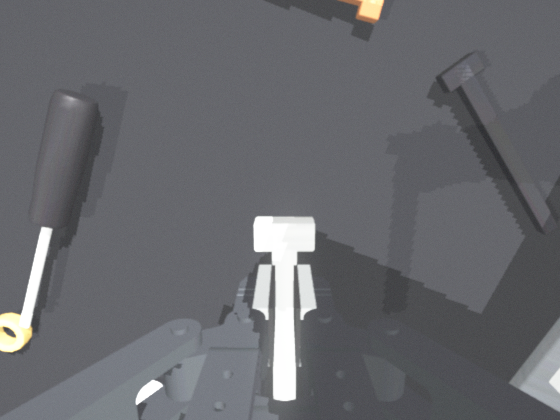

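View pics/s3.png

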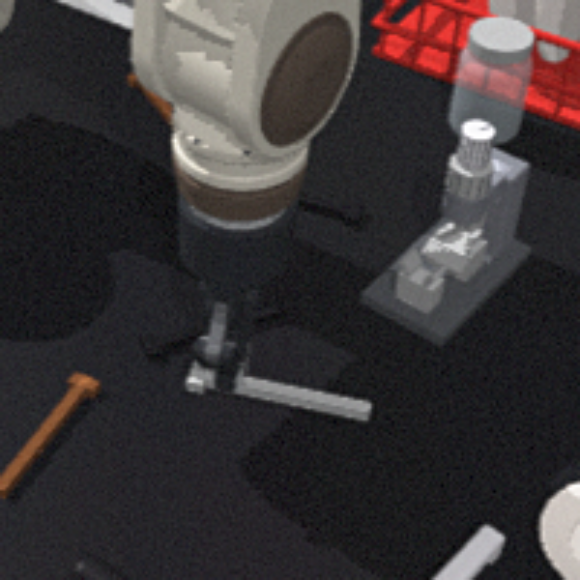

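Run:
```python
from h import *
print(row([0.40,0.15,0.27],174))
```

```text
([-64.76, -0.06, -0.1], [-0.1476, 0.249, -0.0264])
```

```bash
python3 -m handwheel '[[0,0,0,-0.06,0,0,1],[-20,0,0,-0.12,0.05,-0.006,1],[-65,0,0,-0.147,0.25,-0.026,1],[-65,0,0,-0.147,0.25,-0.026,1],[-65,0,0,-0.147,0.25,-0.026,1],[-65,0,0,-0.147,0.25,-0.026,1],[-65,0,0,-0.147,0.25,-0.026,1],[-65,0,0,-0.147,0.25,-0.026,1],[-65,0,0,-0.147,0.25,-0.026,1],[-65,0,0,-0.147,0.25,-0.026,1]]'
python3 - <<'E'
from h import *
o,P,R=pose();print(P,phi(R),o['opening'],o['time'],o['q'].round(1))
o,p=snap('wrist','w4.png'); W=wproj(p,P,R)
for nm,z in [('saddle',.04),('anvil',.04),('stop',.04),('knob_center',.148),('gauge',0)]:
    for d in bot.tip_of(nm,p)[:2]:
        u=np.array(d['centre'])*[560,420]; print(nm,u.round(1),round(d['conf'],2),onz(W,*u,z).round(4))
E
```

```text
time: 7.88
ee_pos: [0.4005, 0.1506, 0.2699]
tcp_rot: [115.7, 90.0, -160.3]
wrist_force: [0.4, -0.7, -0.5]
opening: 0.0074
[0.40053887 0.15061879 0.2699281 ] 174.0492384599308 0.007441617494460542 7.875 [ 20.6 -11.1  -3.1  98.    0.  -63.4]
saddle [139.2 211.2] 0.68 [0.5457 0.1644 0.04  ]
anvil [143.4 266.6] 0.68 [0.5541 0.2232 0.04  ]
stop [144. 284.] 0.45 [0.5577 0.2427 0.04  ]
knob_center [ 93.3 323.2] 0.59 [0.5523 0.2203 0.148 ]
gauge [155.1 247. ] 0.79 [0.554  0.2173 0.    ]
gauge [145.2 284.4] 0.15 [0.5749 0.262  0.    ]
```

View pics/w4.png

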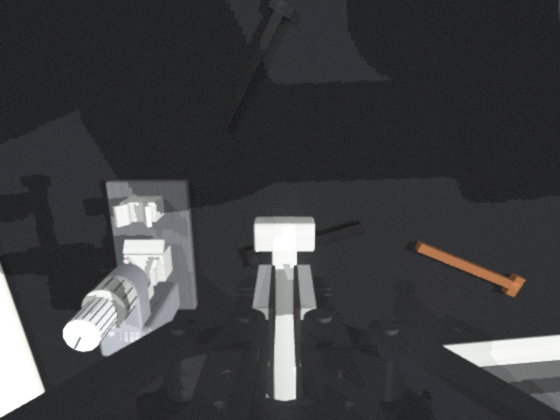

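Run:
```python
import cv2
f=cv2.imread('pics/w4.png')
cv2.imwrite('pics/w4c.png',cv2.resize(f[170:320,90:215],None,fx=6,fy=4*1.0,interpolation=cv2.INTER_CUBIC) if 0 else cv2.resize(f[172:318,92:212],None,fx=4,fy=4,interpolation=cv2.INTER_CUBIC))
```

```text
(no output)
```

View pics/w4c.png

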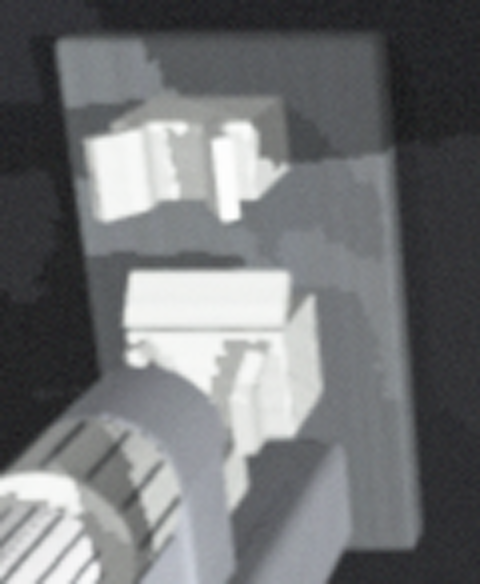

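Run:
```python
from h import *
o,P,R=pose()
o,p=snap('wrist'); W=wproj(p,P,R)
c=lambda x,y:(92+x/4-.375,172+y/4-.375)
A=onz(W,*c(57,40),.012);B=onz(W,*c(384,35),.012);C=onz(W,*c(418,548),.012)
A0=onz(W,*c(57,40),.0);B0=onz(W,*c(384,35),.0)
print(A,B,C, np.linalg.norm(A-B),np.linalg.norm(B-C),np.degrees(np.arctan2(*(C-B)[[1,0]])),np.degrees(np.arctan2(*(A-B)[[1,0]])))
# anvil ramp bottom/top edge
for x,y,z in [(123,327,.04),(285,330,.04),(162,125,.052),(235,125,.052)]: print(onz(W,*c(x,y),z))
# candidate model
yaw=83.; 
def model(yaw,ox,oy,P_):
    a=np.radians(yaw); return [ox+np.cos(a)*P_[0]-np.sin(a)*P_[1], oy+np.sin(a)*P_[0]+np.cos(a)*P_[1],P_[2]]
pts={'A':(-.08,-.042,.012),'B':(-.08,.042,.012),'C':(.07,.042,.012)}
from scipy.optimize import least_squares
obs={'A':c(57,40),'B':c(384,35),'C':c(418,548)}
tp=(W,)
o2,t=snap('top');o3,s=snap('scene')
d=lambda x,y:(130+x/6-.42,120+y/6-.42)
tobs={'A0':((-.08,-.042,.012),d(503,163)),'B0':((-.08,.042,.012),d(480,355)),'C0':((.07,.042,.012),d(113,322)),'K':((0,0,.164),d(224,120))}
kobs=((0,0,.164),(83-.0,335))
def res(v,w=True,tt=True):
    r=[]
    if w:
        for k in obs: r+=list(np.subtract(proj(W,model(*v,pts[k])),obs[k]))
        r+=list(np.subtract(proj(W,model(*v,kobs[0])),kobs[1]))
    if tt:
        for k,(X,u) in tobs.items(): r+=list(np.subtract(proj(t,model(*v,X)),u))
    return r
for a in [(1,0),(0,1),(1,1)]:
    f=least_squares(res,[84,.553,.22],args=a,x_scale=[1,.01,.01]); print(f.x,np.round(f.fun,1))
```

```text
[0.58561266 0.1371704  0.012     ] [0.50095949 0.14445777 0.012     ] [0.51745932 0.29365287 0.012     ] 0.08496625741469925 0.15010470762846187 83.68917371695454 -4.9201767415889766
[0.57247202 0.20745887 0.04      ]
[0.53156941 0.2124468  0.04      ]
[0.54570073 0.15350413 0.052     ]
[0.52854054 0.15524976 0.052     ]
[84.14486544  0.55168308  0.22038031] [ 0.1 -0.6 -0.6  0.7  0.5  0.5  0.1 -0.3]
[84.01770393  0.55312698  0.22082731] [ 0.2 -0.5  0.   0.5 -0.3  0.2  0.1 -0.2]
[84.12280272  0.55188185  0.2204676 ] [ 0.  -0.6 -0.8  0.8  0.3  0.6 -0.2 -0.2  0.3 -0.   0.2  1.  -0.1  0.8
  0.2  0.3]
```

Run:
```python
from h import *
print(row([0.5379,0.0842,0.095],174.1))
```

```text
([0.12, 0.0, -0.0], [0.1753, -0.1435, -0.0526])
```

```bash
python3 -m handwheel '[[0,0,0,0.03,-0.07,-0.04,1],[0,0,0,0.06,-0.143,-0.053,1],[0,0,0,0.06,-0.143,-0.053,1],[0,0,0,0.12,-0.143,-0.053,1],[0,0,0,0.16,-0.143,-0.053,1],[0,0,0,0.175,-0.143,-0.053,1],[0,0,0,0.175,-0.143,-0.053,1],[0,0,0,0.175,-0.143,-0.053,1]]'
python3 - <<'E'
from h import *
o,P,R=pose();print(P,phi(R),o['wrist_force'],o['time'])
o,p=snap('wrist','w5.png'); 
o,p=snap('scene'); f=p['frame'][:,:,::-1]
cv2.imwrite('pics/s5.png',cv2.resize(f[140:260,310:440],None,fx=5,fy=5,interpolation=cv2.INTER_CUBIC))
o,p=snap('top'); f=p['frame'][:,:,::-1]
cv2.imwrite('pics/t5.png',cv2.resize(f[110:200,130:280],None,fx=5,fy=5,interpolation=cv2.INTER_CUBIC))
print(row([0.5379,0.0842,0.0665],174.1))
E
```

```text
time: 9.32
ee_pos: [0.5384, 0.0842, 0.0974]
tcp_rot: [-76.1, 89.8, 8.2]
wrist_force: [0.5, 0.4, -0.8]
opening: 0.0071
[0.53836964 0.08415171 0.09741853] 174.245138277242 [ 0.48182345  0.35315454 -0.8353698 ] 9.325
([0.14, 0.04, 0.14], [0.0304, 0.0003, 0.0001])
```

View pics/w5.png

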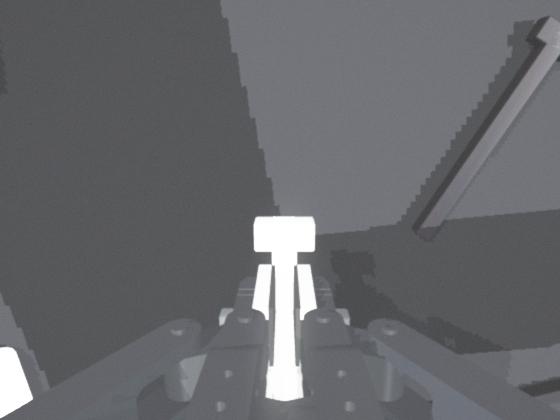

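View pics/s5.png

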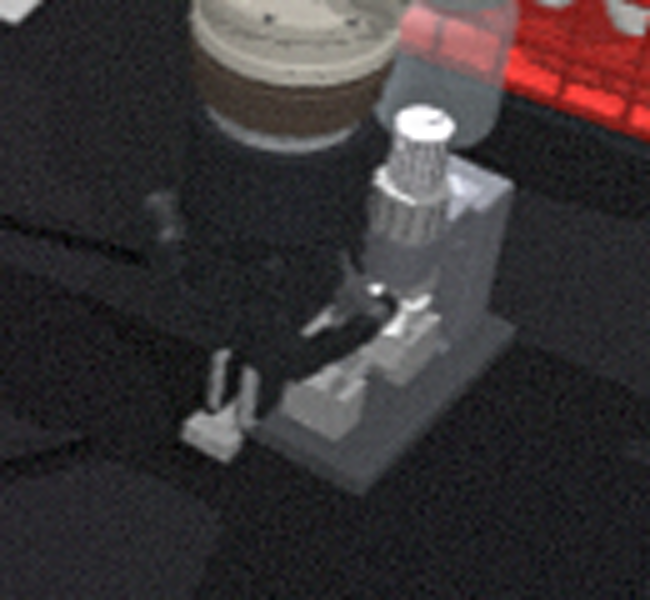

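View pics/t5.png

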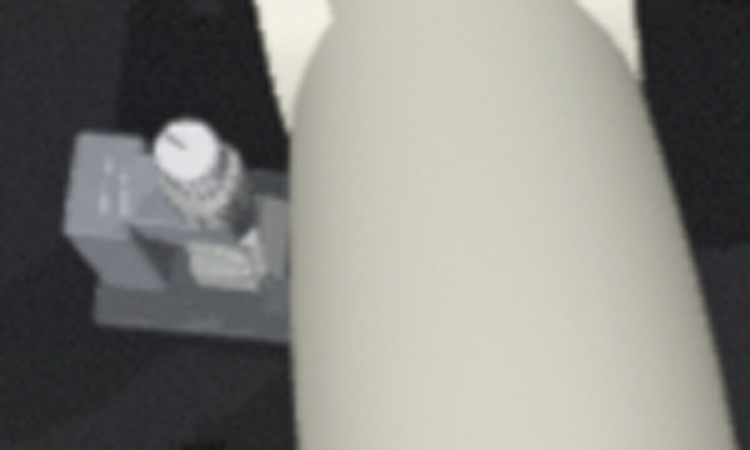

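```bash
python3 -m handwheel '[[0,0,0,0.01,0,0,1],[0,0,0,0.018,0,0,1],[0,0,0,0.022,0,0,1],[0,0,0,0.026,0,0,1],[0,0,0,0.028,0,0,1],[0,0,0,0.028,0,0,1],[0,0,0,0.028,0,0,1]]'
python3 - <<'E'
from h import *
o,P,R=pose();print(P,phi(R),o['wrist_force'],o['torque'],o['time'],o['opening'])
o,p=snap('scene'); f=p['frame'][:,:,::-1]
g=cv2.convertScaleAbs(f[170:250,330:430],alpha=2.2)
cv2.imwrite('pics/s6.png',cv2.resize(g,None,fx=6,fy=6,interpolation=cv2.INTER_CUBIC))
u=np.array([np.cos(np.radians(84.1)),np.sin(np.radians(84.1)),0])
for s in(.102,): print(np.subtract(proj(p,P+u*s-[0,0,.015]),[330,170])*6)
print(row([0.552-.137*u[0],.2205-.137*u[1],.0655],174.1))
E
```

```text
time: 10.35
ee_pos: [0.5375, 0.0839, 0.0675]
tcp_rot: [-71.3, 90.0, 12.9]
wrist_force: [0.7, -0.4, -0.2]
opening: 0.0069
[0.53751227 0.08393524 0.06749139] 174.237703989875 [ 0.74632265 -0.39859306 -0.18411118] [-0.08560692 -0.01089625  0.01273877] 10.35 0.006913777419969175
[296.27319757 218.19739417]
([0.14, 0.01, 0.02], [0.002, -0.0004, 0.0003])
```

View pics/s6.png

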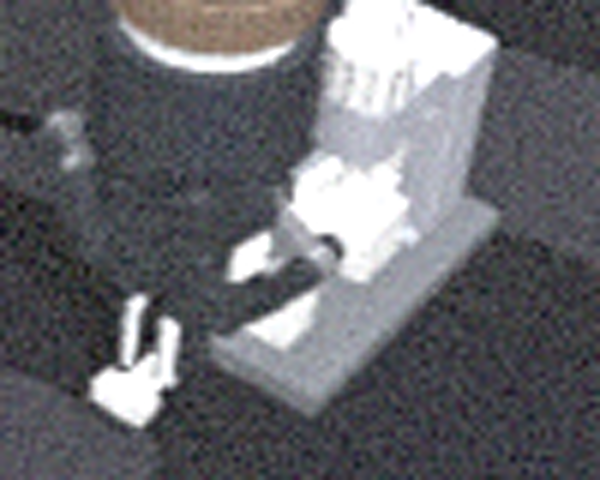

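Run:
```python
from h import *
o,P,R=pose()
o,p=snap('scene'); f=p['frame'][:,:,::-1]
g=cv2.convertScaleAbs(f[180:245,335:415],alpha=4,beta=-40)
g=cv2.resize(g,None,fx=9,fy=9,interpolation=cv2.INTER_CUBIC)
u=np.array([np.cos(np.radians(84.1)),np.sin(np.radians(84.1)),0]);v=np.array([-u[1],u[0],0])
for s,w,z in [(.102,.005,0),(.102,-.005,0),(.102,-.005,-.01),(-.028,.012,0),(-.028,-.012,0),(-.028,-.012,-.01),(-.016,-.012,0)]:
    X=P+u*s+v*w+[0,0,z-.015]
    q=(np.subtract(proj(p,X),[335,180])+.5)*9; cv2.circle(g,tuple(int(a) for a in q),5,(0,0,255),2)
# saddle lips corners
for s in(-.065,-.045):
  for w in (-.007,.007):
    q=(np.subtract(proj(p,np.array([.552,.2205,.04])+u*s+v*w),[335,180])+.5)*9; cv2.circle(g,tuple(int(a) for a in q),5,(0,255,0),2)
cv2.imwrite('pics/s7.png',g)
```

```text
(no output)
```

View pics/s7.png

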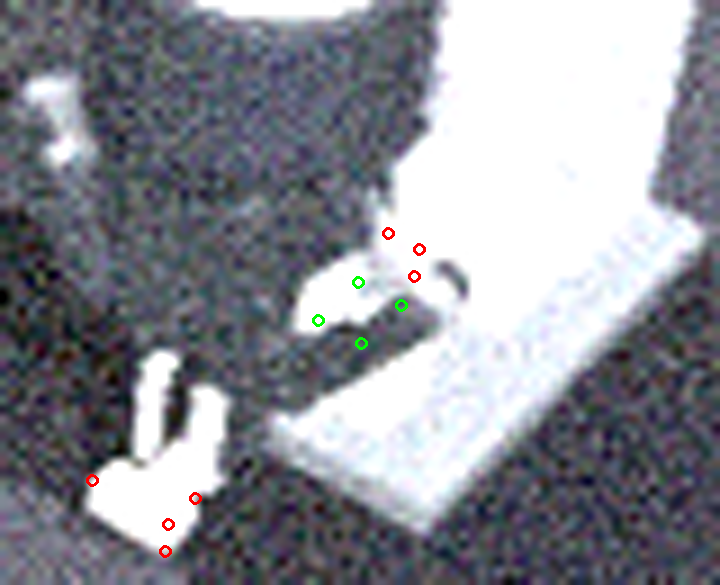

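```bash
python3 -m handwheel '[[0,0,0,0.001,0,0.006,1],[0,0,0,0.001,0,0.012,1],[0,0,0,0.001,0,0.018,1],[0,0,0,0.001,0,0.024,1],[0,0,0,0.001,0,0.03,1],[0,0,0,0.001,0,0.03,1]]'
python3 - <<'E'
from h import *
o,P,R=pose();print(P,phi(R),o['wrist_force'],o['torque'],o['time'],o['opening'])
E
```

```text
time: 11.2
ee_pos: [0.5404, 0.1142, 0.0662]
tcp_rot: [85.4, 90.0, 169.7]
wrist_force: [-0.5, -0.2, -0.8]
opening: 0.0071
[0.54040604 0.11422516 0.06624924] 174.27386211541406 [-0.47545793 -0.23635339 -0.79272117] [ 0.02419882 -0.00722748  0.0047189 ] 11.2 0.007065036993238635
```

```bash
python3 -m handwheel '[[0,0,0,0,0,0.006,1],[0,0,0,0,0,0.012,1],[0,0,0,0,0,0.018,1],[0,0,0,0.0005,0,0.018,1],[0,0,0,0.001,0,0.018,1],[0,0,0,0.001,0,0.018,1]]'
python3 - <<'E'
from h import *
o,P,R=pose();print(P,phi(R),o['wrist_force'],o['torque'],o['time'],o['opening'])
u=np.array([np.cos(np.radians(84.1)),np.sin(np.radians(84.1))]);d=P[:2]-[.552,.2205];print('along',d@u,'lat',d@[-u[1],u[0]])
E
```

```text
time: 11.95
ee_pos: [0.5422, 0.1315, 0.0653]
tcp_rot: [71.1, 90.0, 155.4]
wrist_force: [0.1, -0.3, -1.6]
opening: 0.0071
[0.54218463 0.13154471 0.06526699] 174.22593304975655 [ 0.09734822 -0.30075381 -1.64290126] [ 0.08290922 -0.02988407  0.08833624] 11.95 0.007138265591194511
along -0.08949302663430171 lat 0.0006194312372440557
```

```bash
python3 -m handwheel '[[0,0,0,0.0003,0,0.002,1],[0,0,0,0.0003,0,0.004,1],[0,0,0,0.0003,0,0.006,1],[0,0,0,0.0003,0,0.006,1]]' 20
python3 -m handwheel '[[0,0,0,0,0,0.0007,1],[0,0,0,0,0,0.0014,1],[0,0,0,0,0,0.0014,1]]'
python3 - <<'E'
from h import *
o,P,R=pose();print(P,phi(R),o['wrist_force'],o['torque'],o['time'],o['opening'])
u=np.array([np.cos(np.radians(84.1)),np.sin(np.radians(84.1))]);d=P[:2]-[.552,.2205];print('along',d@u,'lat',d@[-u[1],u[0]])
E
```

```text
time: 12.45
ee_pos: [0.5428, 0.1379, 0.065]
tcp_rot: [-22.4, 90.0, 61.9]
wrist_force: [0.2, 0.5, 0.1]
opening: 0.0074
time: 12.82
ee_pos: [0.543, 0.1391, 0.065]
tcp_rot: [6.0, 90.0, 90.2]
wrist_force: [0.3, 0.7, -1.0]
opening: 0.0069
[0.54296502 0.13908402 0.06499467] 174.2402134231171 [ 0.34822574  0.66678216 -1.0044199 ] [0.05000769 0.02755526 0.00950213] 12.825 0.006850281379751059
along -0.08191343343720897 lat 0.0006181622896906884
```

```bash
python3 -m handwheel '[[0,0,0,0,0,0.0007,1],[0,0,0,0,0,0.0014,1],[0,0,0,0,0,0.0014,1]]'
python3 - <<'E'
from h import *
o,P,R=pose();print(P,o['wrist_force'],o['torque'])
u=np.array([np.cos(np.radians(84.1)),np.sin(np.radians(84.1))]);d=P[:2]-[.552,.2205];print('along',d@u,'lat',d@[-u[1],u[0]])
E
```

```text
time: 13.2
ee_pos: [0.543, 0.1394, 0.065]
tcp_rot: [178.6, 89.9, -97.2]
wrist_force: [-1.5, -6.8, 0.6]
opening: 0.0075
[0.54295568 0.13940407 0.06495093] [-1.47825077 -6.81604155  0.57697743] [-1.38124193  0.15625369  0.04156775]
along -0.08159604224188466 lat 0.0006603577109597229
```

```bash
python3 -m handwheel '[[0,0,0,0.0005,0,0.0003,1],[0,0,0,0.001,0,0.0003,1],[0,0,0,0.001,0,0.0003,1]]'
python3 - <<'E'
from h import *
o,P,R=pose();print(P,o['wrist_force'],o['torque'])
o,p=snap('scene'); f=p['frame'][:,:,::-1]
g=cv2.convertScaleAbs(f[170:250,330:430],alpha=1.6)
cv2.imwrite('pics/s8.png',cv2.resize(g,None,fx=6,fy=6,interpolation=cv2.INTER_CUBIC))
E
```

```text
time: 13.58
ee_pos: [0.543, 0.1394, 0.0649]
tcp_rot: [-166.5, 89.9, -82.3]
wrist_force: [-3.8, -8.4, 8.6]
opening: 0.0072
[0.54304322 0.13943048 0.0648707 ] [-3.84050575 -8.36981764  8.59787928] [-1.85117128  0.8030794  -0.04918302]
```

View pics/s8.png

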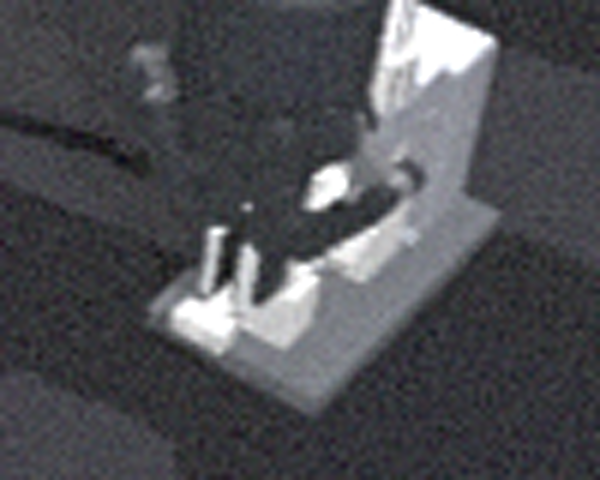

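```bash
python3 -m handwheel '[[0,0,0,-0.001,0,-0.0005,0.4],[0,0,0,-0.001,0,-0.0005,0],[0,0,0,-0.001,0,-0.0005,0],[0,0,0,-0.02,0,-0.0005,0],[0,0,0,-0.07,0,-0.0005,0],[0,0,0,-0.13,0,-0.0005,0],[0,0,0,-0.18,0,-0.0005,0],[0,0,0,-0.18,0,-0.0005,0],[0,0,0,-0.18,0,-0.0005,0]]'
python3 - <<'E'
from h import *
o,P,R=pose();print(P,o['wrist_force'],o['torque'],o['q'].round(1),phi(R),o['opening'])
o,p=snap('wrist','w9.png')
o,p=snap('scene'); f=p['frame'][:,:,::-1]
g=cv2.convertScaleAbs(f[150:250,320:430],alpha=1.6)
cv2.imwrite('pics/s9.png',cv2.resize(g,None,fx=5.5,fy=5.5,interpolation=cv2.INTER_CUBIC))
E
```

```text
time: 14.75
ee_pos: [0.5431, 0.1403, 0.2445]
tcp_rot: [-65.4, 90.0, 18.8]
wrist_force: [-0.4, -0.4, 0.6]
opening: 0.0426
[0.54308985 0.14028901 0.2444582 ] [-0.38340304 -0.35799346  0.58807644] [ 0.01192138 -0.02513033 -0.02964981] [ 14.5   6.3  10.9  94.5   0.  -69.8] 174.24267633359582 0.04255424767613653
```

View pics/w9.png

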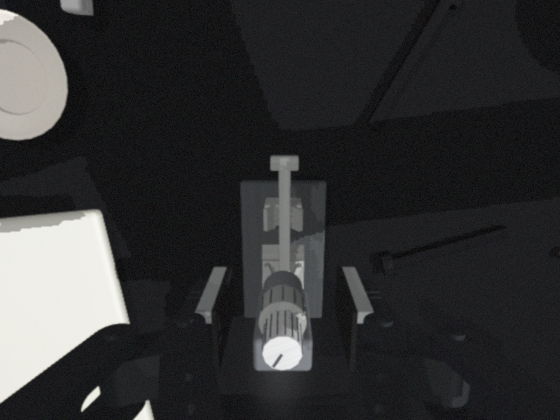

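View pics/s9.png

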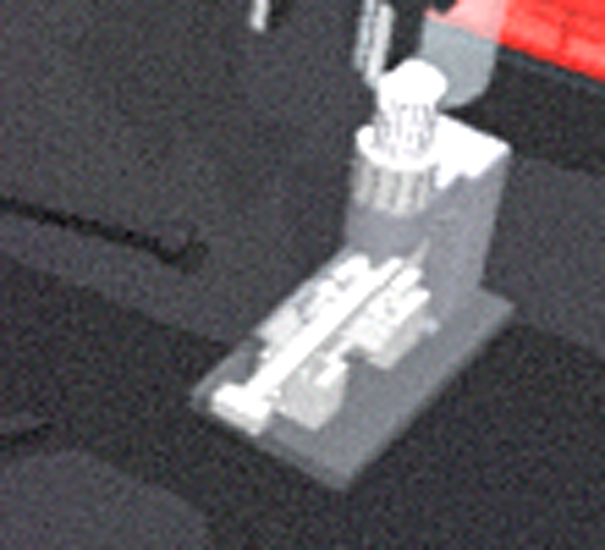

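Run:
```python
from h import *
o,P,R=pose()
o,p=snap('wrist'); W=wproj(p,P,R)
f=p['frame'][:,:,::-1]
g=cv2.resize(f[325:380,255:310],None,fx=9,fy=9,interpolation=cv2.INTER_CUBIC); cv2.imwrite('pics/k.png',g)
gr=cv2.cvtColor(p['frame'],cv2.COLOR_RGB2GRAY)
m=(gr>190).astype(np.uint8); n,l,s,c=cv2.connectedComponentsWithStats(m)
for i in range(1,n):
    if 255<c[i][0]<310 and 325<c[i][1]<380 and s[i][4]>100: print(s[i],c[i],onz(W,*c[i],.164))
for nm in ['knob_center']:
    for d in bot.tip_of(nm,p)[:1]:
        u=np.array(d['centre'])*[560,420]; print(u,onz(W,*u,.148))
print(row([.552,.2205,.215],-78.2))
```

```text
[262 338  39  34 971] [281.40576725 354.14727085] [0.55288118 0.21949518 0.164     ]
[282.016 340.41 ] [0.55266482 0.220643   0.148     ]
([-107.56, 0.07, -0.11], [0.0278, -0.0013, 0.0809])
```

View pics/k.png

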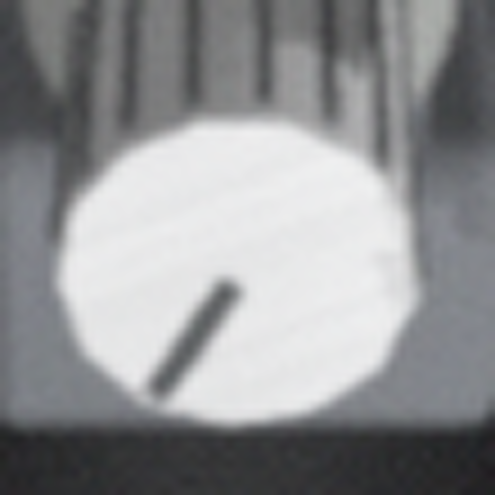

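```bash
python3 -m handwheel '[[-30,0,0,0,-0.0018,0.04,-0.2],[-60,0,0,0,-0.0018,0.0806,-0.2],[-107.5,0,0,0,-0.0018,0.0806,-0.2],[-107.5,0,0,0,-0.0018,0.0806,-0.2],[-107.5,0,0,0,-0.0018,0.0806,-0.2],[-107.5,0,0,0,-0.0018,0.0806,-0.2],[-107.5,0,0,0,-0.0018,0.0806,-0.2],[-107.5,0,0,0,-0.0018,0.0806,-0.2],[-107.5,0,0,0,-0.0018,0.0806,-0.2],[-107.5,0,0,0,-0.0018,0.0806,-0.2],[-107.5,0,0,0,-0.0018,0.0806,-0.2],[-107.5,0,0,0.03,-0.0018,0.0806,-0.2]]'
python3 - <<'E'
from h import *
o,P,R=pose();print(P,o['q'].round(1),phi(R),o['opening'])
print(row([.5525,.2202,.158],-78.2))
o,p=snap('wrist','w10.png')
E
```

```text
time: 16.45
ee_pos: [0.5537, 0.2205, 0.2153]
tcp_rot: [-169.8, 89.8, 21.7]
wrist_force: [0.1, -0.3, 0.1]
opening: 0.0512
[0.55370066 0.22052591 0.21532349] [  21.7   10.6   12.4   91.6   -0.  -169.7] -78.55744909454894 0.05122957697575773
([-0.36, -0.19, 0.03], [0.0573, 0.0001, 0.0014])
```

View pics/w10.png

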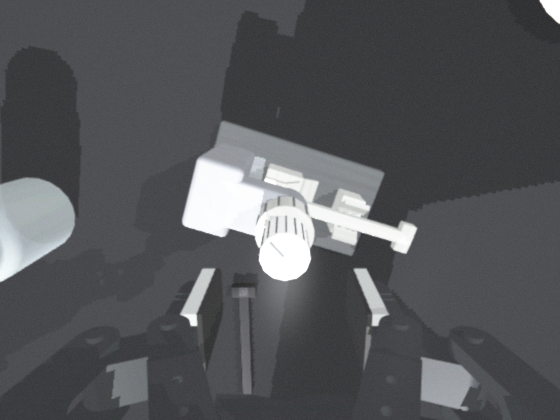

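```bash
python3 -m handwheel '[[0,0,0,0.02,0,0.0007,-0.2],[0,0,0,0.04,0,0.0007,-0.2],[0,0,0,0.057,0,0.0007,-0.2],[0,0,0,0.057,0,0.0007,-0.1],[0,0,0,0.057,0,0.0007,0.3],[0,0,0,0.057,0,0.0007,1],[0,0,0,0.057,0,0.0007,1],[0,0,0,0.057,0,0.0007,1]]' 40
python3 - <<'E'
from h import *
o,P,R=pose();print(P,o['q'].round(1),phi(R),o['opening'],o['wrist_force'],o['torque'])
E
```

```text
time: 17.5
ee_pos: [0.5526, 0.2202, 0.158]
tcp_rot: [-174.6, 89.9, 17.1]
wrist_force: [-0.8, -1.1, 5.5]
opening: 0.0247
[0.55261032 0.22015972 0.15802438] [  21.7   10.2    5.6   85.4   -0.  -170. ] -78.27479405005998 0.024747599982309867 [-0.79583029 -1.09018337  5.48202184] [-0.17862976  0.16595338 -0.0575886 ]
```

```bash
cat > st.py <<'E'
from h import *
o,P,R=pose();print('t',o['time'],P.round(4),'j6',o['q'][5].round(1),'op',round(o['opening'],4),'F',o['wrist_force'].round(1),'M',o['torque'].round(3),'eff6',o['joint_efforts'][5].round(3))
E
python3 -m handwheel '[[8,0,0,0,0,0,1],[16,0,0,0,0,0,1],[24,0,0,0,0,0,1],[32,0,0,0,0,0,1],[40,0,0,0,0,0,1]]'; python3 st.py;  python3 -m handwheel '[[8,0,0,0,0,0,1],[16,0,0,0,0,0,1],[24,0,0,0,0,0,1],[32,0,0,0,0,0,1],[40,0,0,0,0,0,1]]';python3 st.py
```

```text
time: 18.12
ee_pos: [0.5526, 0.2202, 0.158]
tcp_rot: [-138.0, 89.9, 13.5]
wrist_force: [-1.4, -1.2, 6.4]
opening: 0.025
t 18.125 [0.5526 0.2202 0.158 ] j6 -129.7 op 0.025 F [-1.4 -1.2  6.4] M [-0.221  0.174  0.108] eff6 -1.716
time: 18.75
ee_pos: [0.5526, 0.2202, 0.158]
tcp_rot: [-95.3, 89.9, 16.2]
wrist_force: [-1.4, -0.8, 5.4]
opening: 0.0248
t 18.75 [0.5526 0.2202 0.158 ] j6 -89.8 op 0.0248 F [-1.4 -0.8  5.4] M [-0.16   0.194  0.144] eff6 -1.716
```

```bash
python3 -m handwheel '[[7,0,0,0,0,0,1],[14,0,0,0,0,0,1],[20,0,0,0,0,0,1]]' >/dev/null; python3 st.py; python3 -m handwheel '[[7,0,0,0,0,0,1],[14,0,0,0,0,0,1],[20,0,0,0,0,0,1]]'>/dev/null; python3 st.py
```

```text
t 19.125 [0.5526 0.2202 0.158 ] j6 -69.8 op 0.0248 F [-0.8 -1.7  6.4] M [-0.254  0.194  0.164] eff6 -1.14
t 19.5 [0.5526 0.2202 0.1581] j6 -49.8 op 0.0247 F [-0.  -0.4  5.6] M [-0.209  0.175  0.114] eff6 -1.14
```

```bash
python3 -m handwheel '[[7,0,0,0,0,0,1],[14,0,0,0,0,0,1],[20,0,0,0,0,0,1]]' >/dev/null; python3 st.py; python3 -m handwheel '[[7,0,0,0,0,0,1],[14,0,0,0,0,0,1],[20,0,0,0,0,0,1]]'>/dev/null; python3 st.py
```

```text
t 19.875 [0.5526 0.2202 0.158 ] j6 -29.8 op 0.0252 F [-1.3 -1.3  6.2] M [-0.254  0.166  0.185] eff6 -1.14
t 20.25 [0.5526 0.2201 0.158 ] j6 -9.8 op 0.0245 F [-0.3 -0.7  6. ] M [-0.281  0.204  0.219] eff6 -1.071
```

```bash
cat > st.py <<'E'
from h import *
m=[]
for i in range(4):
    o,P,R=pose(); m.append(o['torque'][2]); 
    if i<3: bot.camera('top')
print('t',o['time'],P.round(4),'j6',o['q'][5].round(1),'F',o['wrist_force'].round(1),'Mz',np.round(m,3),np.mean(m).round(3))
E
python3 st.py;python3 -m handwheel '[[7,0,0,0,0,0,1],[14,0,0,0,0,0,1],[20,0,0,0,0,0,1]]'>/dev/null; python3 st.py
```

```text
t 20.4 [0.5526 0.2202 0.1581] j6 -10.0 F [-0.5 -1.5  6.2] Mz [ 0.219  0.025 -0.075 -0.103] 0.016
t 20.925 [0.5526 0.2202 0.1581] j6 10.0 F [-0.7 -0.9  6.2] Mz [ 0.271  0.105 -0.016 -0.072] 0.072
```

```bash
cat > s1.py <<'E'
from h import *
o,P,R=pose(); print(o['time'],'j6',o['q'][5].round(1),'Mz',o['torque'][2].round(3),'qd',o['qd'][5].round(1))
E
python3 -m handwheel '[[5,0,0,0,0,0,1]]'>/dev/null; python3 s1.py; python3 -m handwheel '[[5,0,0,0,0,0,1]]'>/dev/null; python3 s1.py; python3 -m handwheel '[[5,0,0,0,0,0,1]]'>/dev/null; python3 s1.py
python3 - <<'E'
from h import *
o,p=snap('scene'); f=p['frame'][:,:,::-1]
g=cv2.convertScaleAbs(f[150:250,320:430],alpha=1.6)
cv2.imwrite('pics/s11.png',cv2.resize(g,None,fx=5.5,fy=5.5,interpolation=cv2.INTER_CUBIC))
E
```

```text
21.05 j6 15.1 Mz 0.302 qd 41.6
21.175 j6 20.1 Mz 0.233 qd 39.8
21.3 j6 25.1 Mz 0.22 qd 39.7
```

View pics/s11.png

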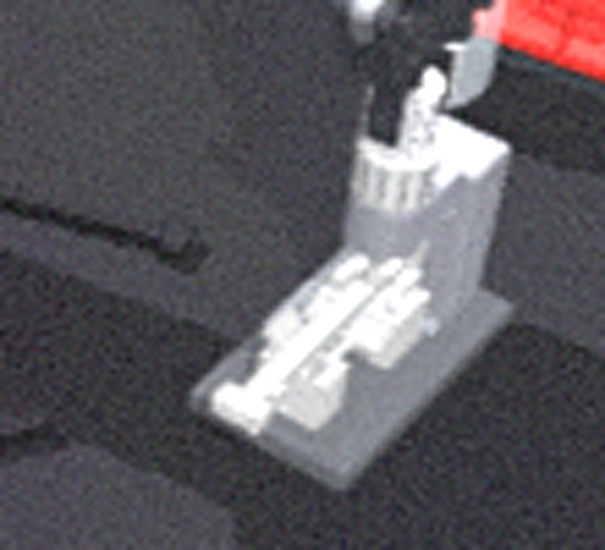

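```bash
python3 -m handwheel '[[0,0,0,0,0,0,0.2],[0,0,0,0,0,0,-0.2],[0,0,0,0,0,0,-0.2],[0,0,0,0,0,0,-0.2],[0,0,0,-0.03,0,0,-0.2],[0,0,0,-0.09,0,0,-0.2],[0,0,0,-0.12,0,0,-0.2],[0,0,0,-0.12,0,0,-0.2],[0,0,0,-0.12,0,0,-0.2]]'
python3 - <<'E'
from h import *
o,P,R=pose();print(P,o['q'].round(1),o['opening'],o['wrist_force'])
o,p=snap('wrist','w12.png')
for n,(a,b,c,d) in {'scene':(150,250,320,430)}.items():
    o,p=snap(n,n+'12.png'); f=p['frame'][:,:,::-1]
    cv2.imwrite('pics/s12.png',cv2.resize(cv2.convertScaleAbs(f[a:b,c:d],alpha=1.0),None,fx=5.5,fy=5.5,interpolation=cv2.INTER_CUBIC))
E
```

```text
time: 22.48
ee_pos: [0.5522, 0.2201, 0.2759]
tcp_rot: [-155.7, 89.9, -159.0]
wrist_force: [-0.3, 0.7, 0.1]
opening: 0.0513
[0.55218814 0.22007686 0.27588838] [21.7 12.1 20.9 98.9  0.  25. ] 0.05127486487661101 [-0.29472496  0.69615481  0.07651068]
```

View pics/w12.png

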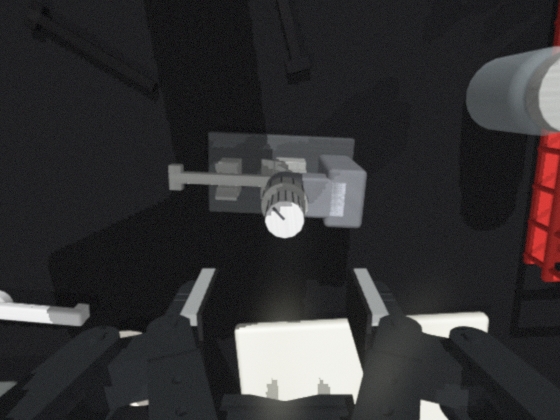

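View pics/s12.png

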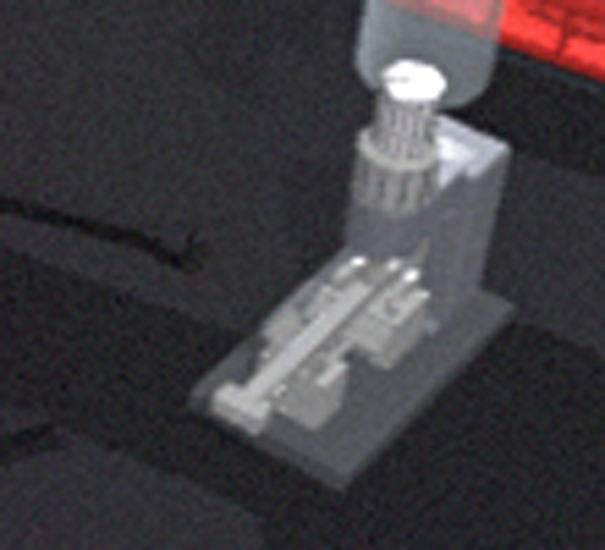

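View pics/scene12.png

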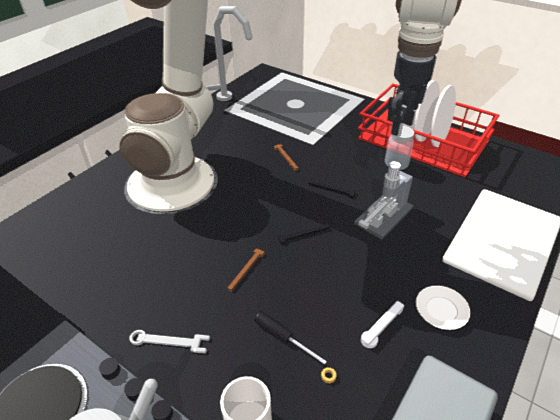

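```bash
python3 -c "
from workcell import bot
print(bot.get_obs()['time']); print(bot.job_done())"
```

```text
22.575
the job is handed in; nothing more can be done
None
```

I laid the silver spindle bar in the saddle and on the anvil, plain end first, and pushed it against the end stop. I then turned the knob clockwise until it slipped, let go and raised the gripper clear. The job was handed in at 22.6 s of the 72 s allowed; it gives no verdict.

- **Seating:** The bar met the stop within 1 mm of where it should, with about 7–9 N of push. The gripper height matched a bar lying flat on both floors. The last pictures show it still in place and the other things unmoved.
- **Knob turn:** I turned the knob 195°. The mark on its top moved about 196° between pictures, so the gripper did not slip on it.
- **Clamping:** Turning torque averaged about 0.14 N m at first, then about 0.25 N m over the last five readings, which is the slip value. I place the first slip roughly 25–55° before I stopped, inside the quarter turn.
- **Less certain:** The torque readings were noisy, so the exact moment of slip is an estimate. The jaw opening read 7 mm on the 10 mm bar, a reading I did not explain, but the grip held.

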